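# Pack the sampling caddy

## Task

Pack the white caddy for the sampling round. First lay the timer squarely on the caddy's raised plate, while there are no bottles in the caddy yet; then stand the tall brown bottle in the wide ring, the short blue-capped bottle in the square holder and the slim brown bottle in the narrow ring, all upright. Leave the white bottle and the squat brown jar where they stand.

Things in the scene. Friction and masses are not known exactly. Their poses are not given: they have to be found in the camera images.
- timer_center (a point): The bench timer, a flat white box with a small display and buttons: 72 mm along its x, 64 mm along its y, 22 mm high (its flat sides reach up to 19 mm), 70 g, lying loose on the worktop display upward. The point is its centre, 11 mm above its underside. It can be taken from above across its 64 mm sides (along its y).
- tall_bottle_center (a point): The tall brown bottle with a black screw cap: body 56 mm across and straight up to 87 mm (grip it there), 125 mm high in all, 0.1 to 0.15 kg. Cap 38 mm. The point is half-way up, 62.5 mm above its underside; z up. It may stand before the machines (their fronts about 50 mm beyond its axis: fingers closing along world y fit there) or left of the centrifuge at x over 0.6 m (fingers closing along world x fit).
- short_bottle_center (a point): The short clear bottle with a broad blue screw cap: body 48 mm across, 102 mm high in all, 0.07 to 0.11 kg. The cap is 36 mm across and takes up the top 19 mm, fixed; grip its upper 16 mm. The point is half-way up, 51 mm above its underside; z up. It may stand before the machines (their fronts about 50 mm beyond its axis: fingers closing along world y fit there) or left of the centrifuge at x over 0.6 m (fingers closing along world x fit).
- slim_bottle_center (a point): The slim brown bottle, by far the thinnest: body 30 mm across, 105 mm high in all, 60 g. Its black cap is 32 mm across and takes up the top 28 mm, fixed. The point is half-way up, 52.5 mm above its underside; z up. It may stand before the machines (their fronts about 50 mm beyond its axis: fingers closing along world y fit there) or left of the centrifuge at x over 0.6 m (fingers closing along world x fit).
- white_bottle_center (a point): A white plastic bottle with a white ribbed cap, much like the tall brown one in size (58 mm across, 118 mm high, cap 41 mm) but not part of the kit: it stays where it stands. The point is half-way up, 59 mm above its underside.
- squat_jar_center (a point): A small squat brown jar with a black cap, 46 mm across and 58 mm high, standing beyond the caddy; not part of the kit, it stays where it stands. The point is half-way up, 29 mm above its underside.
- wide_ring: Holder for the tall brown bottle: the wide low grey ring, inside 72 mm and outside 80 mm across, 40 mm high, open at the bottom so that the bottle stands on the caddy floor. Fixed in a quarter of the caddy, a low square tray 184 mm wide (rim 16 mm, floor 6 mm over the worktop; quarters 84 mm apart; holders square to it). Origin: centre of its underside; z up, x, y along the caddy sides.
- square_holder: Holder for the short bottle: the square grey frame, 64 mm wide inside, 72 mm outside, 40 mm high, open at the bottom so that the bottle stands on the caddy floor. Fixed in a quarter of the caddy, a low square tray 184 mm wide (rim 16 mm, floor 6 mm over the worktop; quarters 84 mm apart; holders square to it). Origin: centre of its underside; z up, x, y along the caddy sides.
- narrow_ring: Holder for the slim bottle: the narrow grey ring, inside 48 mm and outside 56 mm across, 40 mm high, open at the bottom so that the bottle stands on the caddy floor. Fixed in a quarter of the caddy, a low square tray 184 mm wide (rim 16 mm, floor 6 mm over the worktop; quarters 84 mm apart; holders square to it). Origin: centre of its underside; z up, x, y along the caddy sides.
- raised_plate: Place for the timer: the flat raised grey plate without a rim, 78 mm along its x and 70 mm along its y, its top 46 mm above its origin. The timer lies centred on it with its 72 mm length along the plate's 78 mm (either way round). Fixed in a quarter of the caddy, a low square tray 184 mm wide (rim 16 mm, floor 6 mm over the worktop; quarters 84 mm apart; holders square to it). Origin: centre of its underside; z up, x, y along the caddy sides.
Not all that is in view belongs to the job. What is shaped like the part that bears slim_bottle_center but purple or red is not meant.

How it is judged (in metres and radians):
On the way, in this order (a step that is already met when the one before it is completed fails the run):
1. the timer lies squarely on the raised plate, let go, while none of the three bottles is in the caddy (z of timer_center in the frame of raised_plate between 0.052 and 0.062 m and x of timer_center in the frame of raised_plate between -0.014 and 0.014 m and y of timer_center in the frame of raised_plate between -0.014 and 0.014 m and angle between timer_center's own z axis and vertical below 0.1 rad and angle between the x axis of timer_center and the x axis of raised_plate, either way round below 0.2 rad and contact force between timer and the fingers below 0.05 N and horizontal distance between each of tall_bottle_center, short_bottle_center, slim_bottle_center and raised_plate above 0.14 m), for 0.2 s.
2. the three bottles stand in their holders (z of tall_bottle_center in the frame of wide_ring between 0.0565 and 0.0685 m and horizontal distance between tall_bottle_center and wide_ring below 0.015 m and angle between each of tall_bottle_center, short_bottle_center, slim_bottle_center's own z axis and vertical below 0.12 rad and z of short_bottle_center in the frame of square_holder between 0.045 and 0.057 m and horizontal distance between short_bottle_center and square_holder below 0.015 m and z of slim_bottle_center in the frame of narrow_ring between 0.0465 and 0.0585 m and horizontal distance between slim_bottle_center and narrow_ring below 0.015 m), for 0.2 s.
At the end, for the whole second after the job is handed in: The timer lies flat on the raised plate, within 14 mm and 0.2 rad; each of the three bottles stands upright (0.12 rad) on the bottom of its own holder, within 15 mm of its axis; all let go and at rest; white bottle and squat jar upright, within 20 mm of where they were (all of step 2 and z of timer_center in the frame of raised_plate between 0.052 and 0.062 m and x of timer_center in the frame of raised_plate between -0.014 and 0.014 m and y of timer_center in the frame of raised_plate between -0.014 and 0.014 m and angle between timer_center's own z axis and vertical below 0.1 rad and angle between the x axis of timer_center and the x axis of raised_plate, either way round below 0.2 rad and linear speed of each of timer, tall_bottle, short_bottle, slim_bottle below 0.02 m/s and contact force between each of timer, tall_bottle, short_bottle, slim_bottle and the fingers below 0.05 N and distance of each of white_bottle_center, squat_jar_center from where it was at the start of the episode below 0.02 m and angle between each of white_bottle_center, squat_jar_center's own z axis and vertical below 0.12 rad); the robot touches nothing.
It fails at once if the white bottle or the squat jar is shifted by more than 30 mm or knocked over (distance of any of white_bottle_center, squat_jar_center from where it was at the start of the episode above 0.03 m or angle between any of white_bottle_center, squat_jar_center's own z axis and vertical above 0.5 rad).
It also fails if it takes over 138 s, if anything falls off the work surface, if the arm or the gripper's body presses on something with over 40 N, if the wrist force passes 120 N, or if a joint passes its speed limit or range.

## Robot

A 6-joint arm with a two-finger parallel gripper is mounted at the origin on a cart in front of the work surface, level with it; the furniture and walls round the work are solid. World frame = base frame: x ahead of the robot, y to its left, z up, the work surface at z = 0. Lengths are in m, angles in degrees, forces in N, time in s.
With the tool pointing down it reaches from about 0.375 to 0.9 m from the base axis. Payload 3.1 kg.
Tool frame: the origin (TCP) lies on the centre line of the jaws, within the pads' length; the fingertips stand finger_overhang ahead of it and the grasp point (between the pads) lies 5 mm behind it (finger_overhang is the distance from the TCP to the fingertips, in m); z points along the fingers, y is the line along which they close (so a half turn about z gives the same grasp; the last joint's range is limited). The gripper opens to 87 mm and grips with 3 to 60 N. Pads are 19 mm wide; open, the fingers measure 117 mm over their backs; the gripper's body (75 mm by 190 mm) begins 51 mm behind the grasp point.
Start: joints at [62.195, 30.224, 82.088, -0, 67.689, -10.227], TCP at [0.189, 0.596, 0.237] pointing down, gripper open.
Joint ranges: [-176.69, 176.69], [-43.24, 126.21], [12.49, 139.97], [-82, 262], [0, 151.66], [-163.58, 163.58]. Speed limits (degrees/s): [159.86, 159.86, 180, 180, 180, 180].

## Interface

Orientations are given as a 3x3 rotation matrix whose columns are the frame's x, y, z axes.
In Python, from rig import read_state, capture, calibration, hand_in, finger_overhang gives the robot as it stands.
- The arm moves only by the tool send_rows, never from a script. Its argument "plan" is a list of rows, each a list of 5 numbers: the closure in counts, from 0 (fully open) to 255 (shut), then the shift along the tool's x, y, z in m, then the turn about the tool's z in rad. A call has 1 to 20 rows; each row shifts and turns the commanded pose from where the row before left it, along the tool's axes as they then stand; what a row does not reach is not made up. A row lasts 1/12 s, in which the tool goes at most 41.7 mm and 7.16 degrees, less where a joint would pass 70% of its speed; a pose out of reach is approached as far as the arm can. A call is refused whole if a number of a shift passes 0.0417 or a number of a turn 0.125, either way. A call with a gripper value outside its range is refused whole. The fingers move at their own pace and stop on an object; the grip force is fixed at half the most. Time passes only in rows, so rows that do not move let the fingers close. It gives the time, the measured TCP pose, the force, the opening and the grip force at its end, in the units of the state.
- read_state(): the state, without advancing time (a new reading comes with each control period).
- capture(name): name is "scene" or "top" or "wrist"; returns (picture, depth): 400x640x3 uint8, blue, green, red; 400x640 float32, m along the optical axis (not along the pixel's ray), 0 where there is no reading.
- calibration(name): a dict with "fx", "fy", "cx", "cy" (pixels), "xyz" and "rotation" of the camera in the world. Camera axes: x right, y down, z forward; pixel columns grow to the right and rows downward; lengths in m; the calibration is good to about 2 mm. A picture is of the moment at which its call begins: read the wrist's pose just before it. calibration takes no time and is no camera call; for the wrist camera it gives the pose at the moment of the call.
- hand_in(): hands the job in; it is judged then, once.
The state is a dict: "time_s": time; "joint_positions": joint angles; "qvel": joint speeds; "tau": joint torques, N m; "position": TCP position; "tcp_rot": TCP orientation; "force": force on the tool from outside, world axes, zero at the start; "moment": the same for the moment, N m; "opening": opening from 0.0 (shut) to 1.0 (fully open); "grasp_force": force on a finger pad.
Only numpy, scipy, OpenCV 4.12 (cv2) and the standard library are available. Lean on these libraries where they do the work, as an engineer would, in place of code of your own. Each camera call takes 0.05 s, during which the arm holds its last target. There are 200 camera calls.

## Working session

There is one attempt and no reset: what is moved stays moved. The work goes in short steps, Python scripts to look and compute and a tool call to move; the robot and the scene stay as the last step left them, time stands still between calls to the robot, and variables do not carry over. Pictures are saved under pics/ and viewed, at most 14 in all, crops included, and the job is handed in when it is done.

Besides the shell and the picture viewer there is one more tool, called after ">>>" by a JSON object that holds its "api" and its "payload". send_rows: Moves the arm, as the interface text tells. Its arguments: {"type":"object","properties":{"plan":{"type":"array","items":{"type":"array","items":{"type":"number"}}}},"required":["plan"]}

```bash
mkdir -p pics; ls
python3 - <<'E'
from rig import *
import cv2,numpy as np
s=read_state();print(s['position'],np.round(s['tcp_rot'],3),finger_overhang if not callable(finger_overhang) else finger_overhang())
for n in('scene','top'):
    p,d=capture(n);cv2.imwrite(f'pics/{n}0.png',p);np.save(f'{n}0.npy',d);c=calibration(n);print(n,c)
E
```

```text
pics
[0.18840088 0.59520539 0.23555553] [[-0.953  0.302 -0.001]
 [ 0.302  0.953 -0.002]
 [ 0.    -0.002 -1.   ]] 0.014
scene {'fx': 456.1699319105391, 'fy': 456.1699319105391, 'cx': 322.2035539184798, 'cy': 201.35170239548668, 'xyz': array([0.47000342, 0.81091256, 1.32736579]), 'rotation': array([[-0.98931665, -0.12670003,  0.07210871],
       [-0.14567003,  0.83972038, -0.52311559],
       [ 0.00572761, -0.52803104, -0.84920575]])}
top {'fx': 375.1294405026253, 'fy': 375.1294405026253, 'cx': 322.08842969995413, 'cy': 195.35318432529257, 'xyz': array([0.47346845, 0.04155643, 1.36150717]), 'rotation': array([[ 0.0039991 , -0.99696452,  0.07775446],
       [-0.9999808 , -0.00435501, -0.0044084 ],
       [ 0.00473364, -0.07773534, -0.99696279]])}
```

View pics/top0.png

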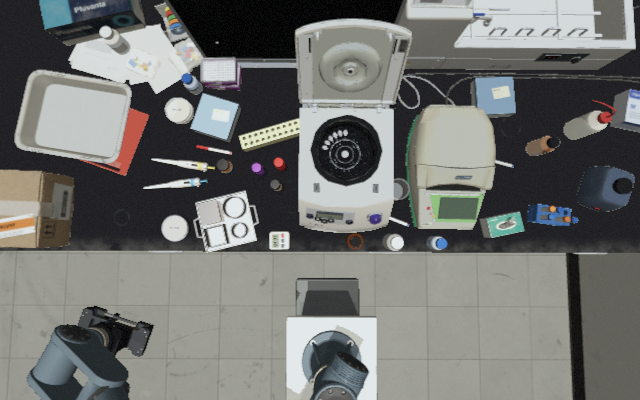

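View pics/scene0.png

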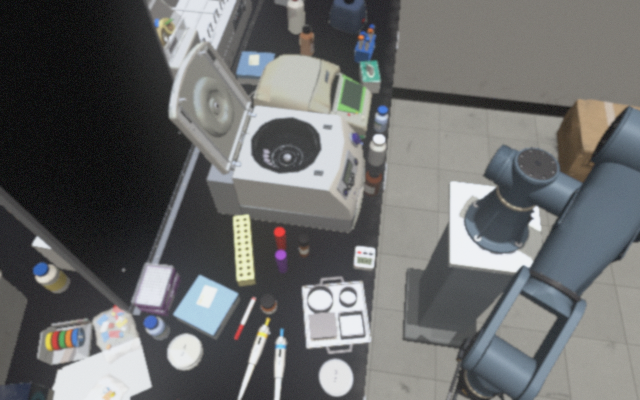

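The top view shows the caddy at about (226,221) and the timer at (279,240). Near the front edge are the tall brown bottle (355,242), the white bottle (394,242) and the blue-capped bottle (437,243). The slim bottle's dark cap is at (276,185), the decoys at (257,168) and (279,163), and the jar at (224,166). The scene view agrees.

```bash
cat > h.py <<'E'
from rig import *
import cv2,numpy as np
def ray(c,u,v,z):
    "pixel onto plane z"
    d=c['rotation']@np.array([(u-c['cx'])/c['fx'],(v-c['cy'])/c['fy'],1.])
    return c['xyz']+d*(z-c['xyz'][2])/d[2]
def cloud(c,D):
    v,u=np.mgrid[:400,:640]
    P=np.stack([(u-c['cx'])/c['fx']*D,(v-c['cy'])/c['fy']*D,D],-1)
    return P@c['rotation'].T+c['xyz']
E
python3 - <<'E'
from h import *
for n in('top',):
    c=calibration(n);W=cloud(c,np.load(n+'0.npy'))
    for nm,(u,v) in dict(timer=(279,240),tall=(355,242),white=(394,242),short=(437,243),slim=(276,185),jar=(224,166),cad=(226,221)).items():
        w=W[v-9:v+10,u-9:u+10].reshape(-1,3);z=np.percentile(w[:,2],98)
        m=w[(w[:,2]>z-.012)&(w[:,2]<z+.01)]
        print(nm,z.round(4),m[:,:2].mean(0).round(4),np.ptp(m[:,:2],axis=0).round(3),'ray',ray(c,u,v,z)[:2].round(3))
im=cv2.imread('pics/top0.png')
cv2.imwrite('pics/crop1.png',cv2.resize(im[150:255,185:295],None,fx=5,fy=5,interpolation=cv2.INTER_CUBIC))
im=cv2.imread('pics/scene0.png')
cv2.imwrite('pics/crop2.png',cv2.resize(im[90:370,220:400],None,fx=2.1,fy=2.1,interpolation=cv2.INTER_CUBIC))
E
```

```text
timer 0.0248 [0.4166 0.1879] [0.061 0.065] ray [0.419 0.188]
tall 0.1272 [ 0.4184 -0.0742] [0.036 0.036] ray [ 0.417 -0.072]
white 0.1213 [ 0.4155 -0.2121] [0.036 0.04 ] ray [ 0.417 -0.201]
short 0.1054 [ 0.4127 -0.3637] [0.033 0.032] ray [ 0.414 -0.347]
slim 0.1089 [0.6091 0.1946] [0.027 0.028] ray [0.605 0.191]
jar 0.0626 [0.682  0.3846] [0.04 0.04] ray [0.676 0.379]
cad 0.0547 [0.4899 0.3807] [0.063 0.064] ray [0.485 0.369]
```

View pics/crop1.png

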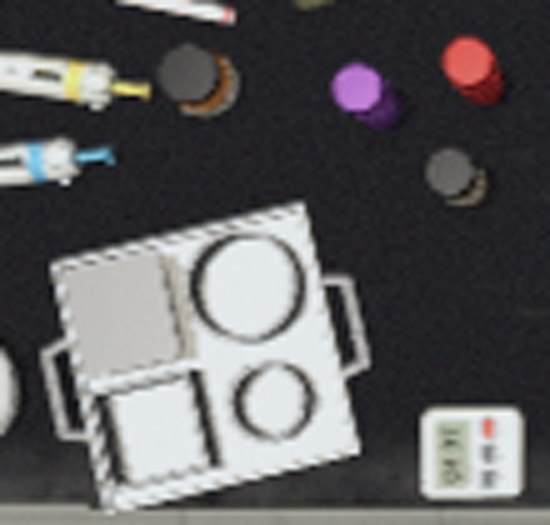

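View pics/crop2.png

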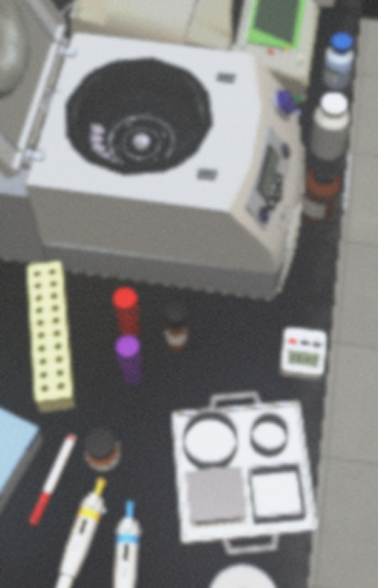

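The crops show the plate at crop (127,315), wide ring (248,287), narrow ring (275,401), square holder (158,430) and timer (472,452), all at 5x with offset (185,150). The timer's long side runs roughly along world y. Next I need the wrist camera offset and its view above the timer.

```bash
cat >> h.py <<'E'
def go(x,y,z,yaw=None):
    "shift in present tool axes and turn to reach target; yaw=world angle of tool y (mod 180), deg"
    s=read_state();R=s['tcp_rot'];d=R.T@(np.array([x,y,z])-s['position'])
    cur=np.degrees(np.arctan2(R[1,1],R[0,1]));t=0
    if yaw is not None: t=-((yaw-cur+90)%180-90)
    print('tool shift',d.round(4),'turn rad',np.radians(t).round(4),'yaw now',cur.round(2),'rows',np.ceil(max(np.linalg.norm(d)/.04,abs(t)/7)))
E
python3 - <<'E'
from h import *
s=read_state();c=calibration('wrist');R=s['tcp_rot']
print(c['fx'],c['fy'],c['cx'],c['cy'],R.T@(c['xyz']-s['position']),(R.T@c['rotation']).round(3))
im=cv2.imread('pics/top0.png');c=calibration('top')
for n,p,z in(('plate',(127,315),.052),('wide',(248,287),.046),('narrow',(275,401),.046),('square',(158,430),.046),('timer',(472,452),.02)):
    print(n,ray(c,185+(p[0]-2)/5,150+(p[1]-2)/5,z)[:2].round(4))
go(.42,.19,.236,0)
E
```

```text
357.8834089209128 357.8834089209128 317.6516074053501 200.92281571172828 [ 0.07274918 -0.0009625  -0.14980637] [[-0.001 -0.963 -0.269]
 [ 1.    -0.    -0.001]
 [ 0.    -0.269  0.963]]
plate [0.5136 0.426 ]
wide [0.5338 0.3436]
narrow [0.4543 0.323 ]
square [0.4338 0.4041]
timer [0.4184 0.188 ]
tool shift [-3.432e-01 -3.164e-01  2.000e-04] turn rad 1.264 yaw now 72.42 rows 12.0
```

>>> {"api": "send_rows", "payload": {"plan": [[0, 0, 0, 0, 0.115], [0, 0, 0, 0, 0.115], [0, 0, 0, 0, 0.115], [0, 0, 0, 0, 0.115], [0, 0, 0, 0, 0.115], [0, 0, 0, 0, 0.115], [0, 0, 0, 0, 0.115], [0, 0, 0, 0, 0.115], [0, 0, 0, 0, 0.115], [0, 0, 0, 0, 0.115], [0, 0, 0, 0, 0.114], [0, -0.029, 0.029, 0, 0], [0, -0.029, 0.029, 0, 0], [0, -0.029, 0.029, 0, 0], [0, -0.029, 0.029, 0, 0], [0, -0.029, 0.029, 0, 0], [0, -0.029, 0.029, 0, 0], [0, -0.029, 0.029, 0, 0], [0, -0.029, 0.029, 0, 0], [0, -0.029, 0.029, 0, 0]]}}

```text
time_s: 1.77
position: [0.4505, 0.3331, 0.2362]
tcp_rot: [[0.0, 1.0, -0.001], [1.0, -0.0, -0.0], [-0.0, -0.001, -1.0]]
force: [1.4, 0.3, -0.5]
opening: 1.003
grasp_force: 0.0
```

Run:
```python
from h import *
s=read_state();print(s['position'],s['qvel'])
c=calibration('wrist');p,d=capture('wrist');cv2.imwrite('pics/w1.png',p);np.savez('w1.npz',d=d,**c)
W=cloud(c,d)
# timer: points between 12 and 30 mm near (0.418,0.188); plate: z .045-.06 near(.513,.426)
for n,(x,y,r,a,b) in dict(timer=(.418,.188,.06,.012,.03),plate=(.5136,.426,.07,.048,.06)).items():
    m=(abs(W[...,0]-x)<r)&(abs(W[...,1]-y)<r)&(W[...,2]>a)&(W[...,2]<b)&(p.min(-1)>80)
    P=W[m];(cx,cy),(w,h),ang=cv2.minAreaRect((P[:,:2]*1000).astype(np.float32))
    print(n,len(P),P[:,2].mean().round(4),(cx,cy),(w,h),ang)
```

```text
[0.45053954 0.33305897 0.23623058] [-48.90997684   4.52536249  -8.66022827   0.12210352   3.22441379
 -48.47446233]
timer 1137 0.02 (420.5230712890625, 187.58055114746094) (70.80851745605469, 61.16552734375) 89.98091125488281
plate 7646 0.0533 (501.9774475097656, 400.46258544921875) (123.50872802734375, 119.3548583984375) 13.505059242248535
```

View pics/w1.png

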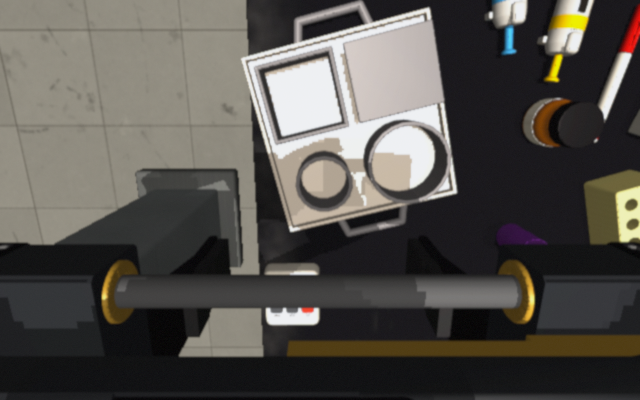

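The wrist view shows the square holder at (302,94), the plate around (393,72), the narrow ring at (324,181), the wide ring at (405,161), and the timer at (292,293) partly hidden by the gripper. The arm was still moving at capture, so I'll retake it settled and fit the holders.

Run:
```python
from h import *
s=read_state();print(s['position'],abs(s['qvel']).max())
capture('wrist');s=read_state();print(s['position'],abs(s['qvel']).max())
c=calibration('wrist');p,d=capture('wrist');cv2.imwrite('pics/w2.png',p);np.savez('w2.npz',d=d,**c)
W=cloud(c,d)
hsv=cv2.cvtColor(p,cv2.COLOR_BGR2HSV)
m=((abs(W[...,0]-.5136)<.07)&(abs(W[...,1]-.426)<.07)&(abs(W[...,2]-.053)<.008)&(hsv[...,2]<215)&(hsv[...,2]>110)).astype(np.uint8)
m=cv2.morphologyEx(m,cv2.MORPH_OPEN,np.ones((7,7)))
k=max(cv2.findContours(m,0,2)[0],key=cv2.contourArea)
q=np.array([ray(c,u,v,.052)[:2] for u,v in k[:,0,:]])*1000
print('plate',cv2.minAreaRect(q.astype(np.float32)),hsv[72,393],hsv[94,302])
m=((W[...,2]>.036)&(W[...,2]<.056)&(abs(W[...,0]-.48)<.12)&(abs(W[...,1]-.37)<.13)).astype(np.uint8)
for k in cv2.findContours(m,0,2)[0]:
    if cv2.contourArea(k)>400:
        q=(np.array([ray(c,u,v,.046)[:2] for u,v in k[:,0,:]])*1000).astype(np.float32)
        print('holder',cv2.minEnclosingCircle(q),cv2.minAreaRect(q))
m=((W[...,2]>.010)&(W[...,2]<.03)&(abs(W[...,0]-.42)<.06)&(abs(W[...,1]-.188)<.06)&(p.min(-1)>60)).astype(np.uint8)
q=(W[m>0][:,:2]*1000).astype(np.float32);print('timer',cv2.minAreaRect(q))
v=p.copy();v[cv2.Canny(m*255,50,100)>0]=(0,0,255)
```

```text
[0.45728502 0.32805007 0.23641656] 8.961570139046676
[0.45451292 0.33076251 0.23636198] 4.899184937517892
plate ((518.0521240234375, 429.382080078125), (78.05306243896484, 69.83821105957031), 13.935154914855957) [  8  14 199] [113   4 242]
holder ((456.77911376953125, 328.4555358886719), 28.509349822998047) ((456.82159423828125, 328.6805725097656), (56.567989349365234, 54.621429443359375), 89.52094268798828)
holder ((537.5521850585938, 348.49774169921875), 40.75596618652344) ((537.4818115234375, 348.1310119628906), (79.94410705566406, 79.88910675048828), 6.14897346496582)
holder ((436.44415283203125, 409.34246826171875), 50.09538650512695) ((436.5282897949219, 409.29132080078125), (71.98965454101562, 71.96019744873047), 13.890423774719238)
holder ((518.9702758789062, 429.879638671875), 52.44870376586914) ((519.1514892578125, 429.91387939453125), (79.44803619384766, 71.23076629638672), 13.911221504211426)
timer ((420.7184753417969, 187.49916076660156), (62.450355529785156, 71.11650848388672), 0.5886621475219727)
```

>>> {"api": "send_rows", "payload": {"plan": [[0, -0.0287, -0.006, 0, 0], [0, -0.0287, -0.006, 0, 0], [0, -0.0287, -0.006, 0, 0], [0, -0.0287, -0.006, 0, 0], [0, -0.0287, -0.006, 0, 0], [0, 0, 0, 0.034, 0], [0, 0, 0, 0.034, 0], [0, 0, 0, 0.034, 0], [0, 0, 0, 0.034, 0], [0, 0, 0, 0, 0], [0, 0, 0, 0, 0], [0, 0, 0, 0, 0], [0, 0, 0, 0, 0], [0, 0, 0, 0, 0], [0, 0, 0, 0, 0]]}}

```text
time_s: 3.17
position: [0.4208, 0.1917, 0.1024]
tcp_rot: [[-0.0, 1.0, 0.004], [1.0, 0.0, 0.001], [0.001, 0.004, -1.0]]
force: [0.2, 0.4, 0.4]
opening: 1.0
grasp_force: 0.0
```

Run:
```python
from h import *
s=read_state();print(s['position'],abs(s['qvel']).max())
c=calibration('wrist');p,d=capture('wrist')
W=cloud(c,d)
m=((W[...,2]>.010)&(W[...,2]<.03)&(abs(W[...,0]-.42)<.06)&(abs(W[...,1]-.188)<.06)&(p.min(-1)>60)).astype(np.uint8)
q=(W[m>0][:,:2]*1000).astype(np.float32);print('timer',len(q),cv2.minAreaRect(q),W[m>0][:,2].max())
c=calibration('top');p,d=capture('top');W=cloud(c,d)
m=((W[...,2]>.010)&(W[...,2]<.03)&(abs(W[...,0]-.42)<.06)&(abs(W[...,1]-.188)<.06)&(p.min(-1)>60)).astype(np.uint8)
q=(W[m>0][:,:2]*1000).astype(np.float32);print('timer top',len(q),cv2.minAreaRect(q) if len(q) else 0)
go(.42,.1875,.018,0)
```

```text
[0.42076143 0.1917032  0.10240122] 0.5416873357678628
timer 7910 ((420.55712890625, 187.28761291503906), (62.46220016479492, 70.59053039550781), 0.48214805126190186) 0.02472521468492847
timer top 68 ((418.4562072753906, 161.624267578125), (56.73662567138672, 18.09879493713379), 1.0057003498077393)
tool shift [-0.004  -0.0006  0.0838] turn rad 0.0001 yaw now 0.01 rows 3.0
```

>>> {"api": "send_rows", "payload": {"plan": [[0, -0.004, 0, 0.021, 0], [0, 0, 0, 0.021, 0], [0, 0, 0, 0.021, 0], [0, 0, 0, 0.0205, 0], [0, 0, 0, 0, 0], [0, 0, 0, 0, 0], [0, 0, 0, 0, 0], [0, 0, 0, 0, 0], [255, 0, 0, 0, 0], [255, 0, 0, 0, 0], [255, 0, 0, 0, 0], [255, 0, 0, 0, 0], [255, 0, 0, 0, 0], [255, 0, 0, 0, 0], [255, 0, 0, 0, 0], [255, 0, 0, 0, 0]]}}

```text
time_s: 4.6
position: [0.4199, 0.1873, 0.0172]
tcp_rot: [[-0.0, 1.0, 0.001], [1.0, 0.0, 0.0], [0.0, 0.001, -1.0]]
force: [-0.8, 0.5, 3.2]
opening: 0.717
grasp_force: 30.0
```

>>> {"api": "send_rows", "payload": {"plan": [[255, 0, 0, -0.038, 0], [255, 0, 0, -0.038, 0], [255, 0, 0, -0.038, 0], [255, 0, 0, -0.038, 0], [255, 0, 0, 0, 0.1107], [255, 0, 0, 0, 0.1107], [255, 0, 0, 0, 0.1107], [255, 0, 0, 0, 0.1107], [255, 0, 0, 0, 0.1107], [255, 0, 0, 0, 0.1107], [255, 0, 0, 0, 0.1107], [255, 0, 0, 0, 0.1107], [255, 0, 0, 0, 0.1107], [255, 0, 0, 0, 0.1107], [255, 0, 0, 0, 0.1107], [255, 0, 0, 0, 0.1107], [255, 0, 0, 0, 0], [255, 0, 0, 0, 0]]}}

```text
time_s: 6.1
position: [0.4192, 0.1872, 0.1688]
tcp_rot: [[0.97, 0.243, -0.001], [0.243, -0.97, -0.0], [-0.001, -0.0, -1.0]]
force: [-0.1, 0.3, -0.7]
opening: 0.716
grasp_force: 29.8
```

Run:
```python
from h import *
go(.5185,.4295,.17,-76.1)
```

```text
tool shift [ 0.1551 -0.211  -0.0014] turn rad 0.0025 yaw now -75.95 rows 7.0
```

Stop about 60 mm short so that the plate stays visible.

>>> {"api": "send_rows", "payload": {"plan": [[255, 0.019, -0.03, 0, 0], [255, 0.019, -0.03, 0, 0], [255, 0.019, -0.03, 0, 0], [255, 0.019, -0.03, 0, 0], [255, 0.019, -0.03, 0, 0], [255, 0, -0.03, 0, 0], [255, 0, -0.031, 0, 0], [255, 0, 0, 0, 0], [255, 0, 0, 0, 0], [255, 0, 0, 0, 0], [255, 0, 0, 0, 0], [255, 0, 0, 0, 0], [255, 0, 0, 0, 0], [255, 0, 0, 0, 0]]}}

```text
time_s: 7.27
position: [0.4617, 0.4141, 0.1692]
tcp_rot: [[0.971, 0.239, -0.0], [0.239, -0.971, -0.0], [-0.0, 0.0, -1.0]]
force: [0.1, 0.1, -1.1]
opening: 0.714
grasp_force: 29.8
```

```bash
cat >> h.py <<'E'
def holders():
    "rects/circles of the holder tops seen by the wrist camera, mm"
    c=calibration('wrist');p,d=capture('wrist');W=cloud(c,d)
    m=((W[...,2]>.036)&(W[...,2]<.062)&(abs(W[...,0]-.48)<.12)&(abs(W[...,1]-.38)<.13)).astype(np.uint8)
    for k in cv2.findContours(m,0,2)[0]:
        if cv2.contourArea(k)>400:
            z=.052 if np.median(W[...,2][cv2.drawContours(np.zeros_like(m),[k],0,1,-1)>0])>.05 else .046
            q=(np.array([ray(c,u,v,z)[:2] for u,v in k[:,0,:]])*1000).astype(np.float32)
            print('holder',z,np.round(cv2.minEnclosingCircle(q)[0],1),[np.round(a,1) for a in cv2.minAreaRect(q)])
    return p
E
python3 - <<'E'
from h import *
cv2.imwrite('pics/w3.png',holders())
s=read_state();print(s['position'],abs(s['qvel']).max())
go(.5185,.4295,.10,-76.1)
E
```

```text
holder 0.046 [458.2 328.9] [array([460.9, 327.8]), array([59.1, 49.2]), np.float64(67.7)]
holder 0.052 [518.6 429.3] [array([518.6, 429.4]), array([77. , 70.1]), np.float64(13.8)]
holder 0.046 [538.6 348.3] [array([538.4, 348.5]), array([79.3, 80.4]), np.float64(20.8)]
[0.46166178 0.41426524 0.16920466] 0.34102245612578436
tool shift [ 0.0588 -0.0012  0.0692] turn rad -0.0012 yaw now -76.17 rows 3.0
```

View pics/w3.png

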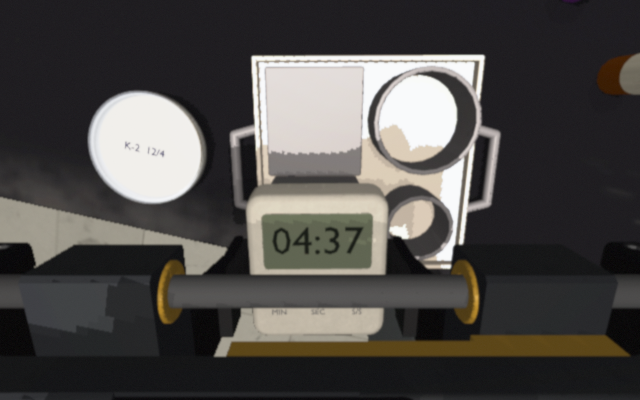

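The wrist view shows the timer held level and parallel to the plate, which spans about (267,67)–(363,177). Now place it.

>>> {"api": "send_rows", "payload": {"plan": [[255, 0.0295, -0.0006, 0, 0], [255, 0.0295, -0.0006, 0, 0], [255, 0, 0, 0.02, 0], [255, 0, 0, 0.02, 0], [255, 0, 0, 0.02, 0], [255, 0, 0, 0.02, 0], [255, 0, 0, 0.01, 0], [255, 0, 0, 0.005, 0], [255, 0, 0, 0, 0], [255, 0, 0, 0, 0], [255, 0, 0, 0, 0], [255, 0, 0, 0, 0], [255, 0, 0, 0, 0]]}}

```text
time_s: 8.4
position: [0.5189, 0.4306, 0.0753]
tcp_rot: [[0.971, 0.24, 0.002], [0.24, -0.971, 0.001], [0.002, -0.001, -1.0]]
force: [0.0, -0.1, -1.1]
opening: 0.712
grasp_force: 29.8
```

Run:
```python
from h import *
go(.5186,.4294,.0695,-76.1)
```

```text
tool shift [-0.0006  0.0011  0.0058] turn rad -0.0002 yaw now -76.11 rows 1.0
```

>>> {"api": "send_rows", "payload": {"plan": [[255, -0.0005, 0.001, 0.003, 0], [255, 0, 0, 0.0025, 0], [255, 0, 0, 0, 0], [255, 0, 0, 0, 0], [255, 0, 0, 0, 0], [0, 0, 0, 0, 0], [0, 0, 0, 0, 0], [0, 0, 0, 0, 0], [0, 0, 0, 0, 0], [0, 0, 0, 0, 0], [0, 0, 0, -0.01, 0], [0, 0, 0, -0.02, 0], [0, 0, 0, -0.03, 0], [0, 0, 0, -0.03, 0], [0, 0, 0, -0.04, 0], [0, -0.04, 0, 0, 0], [0, -0.04, 0, 0, 0], [0, 0, 0, 0, 0], [0, 0, 0, 0, 0], [0, 0, 0, 0, 0]]}}

```text
time_s: 10.07
position: [0.4408, 0.4104, 0.1995]
tcp_rot: [[0.971, 0.241, 0.002], [0.241, -0.971, 0.001], [0.002, -0.001, -1.0]]
force: [1.0, 0.5, 0.3]
opening: 0.999
grasp_force: 0.0
```

Run:
```python
from h import *
capture('wrist')
c=calibration('wrist');p,d=capture('wrist');W=cloud(c,d)
s=read_state();print(s['position'],abs(s['qvel']).max())
m=((W[...,2]>.064)&(W[...,2]<.09)&(abs(W[...,0]-.52)<.07)&(abs(W[...,1]-.43)<.07)).astype(np.uint8)
q=(W[m>0][:,:2]*1000).astype(np.float32);print('timer',len(q),cv2.minAreaRect(q),W[m>0][:,2].mean())
m=((W[...,2]>.048)&(W[...,2]<.062)&(abs(W[...,0]-.52)<.06)&(abs(W[...,1]-.43)<.06)).astype(np.uint8)
q=(W[m>0][:,:2]*1000).astype(np.float32);print('plate',len(q),cv2.minAreaRect(q))
# slim bottle, both fixed cams
im=cv2.imread('pics/top0.png')
for n,px in(('top',None),('scene',None)):
    c=calibration(n);W=cloud(c,np.load(n+'0.npy'))
    for nm,(x,y,z0,z1) in dict(slim=(.607,.193,.085,.12),tall=(.418,-.073,.11,.14),short=(.414,-.355,.09,.12)).items():
        w=W[(np.hypot(W[...,0]-x,W[...,1]-y)<.03)&(W[...,2]>z0)&(W[...,2]<z1)]
        print(n,nm,len(w),cv2.minEnclosingCircle((w[:,:2]*1000).astype(np.float32)) if len(w)>3 else 0,w[:,2].max() if len(w) else 0)
go(.607,.18,.2,0)
```

```text
[0.44207792 0.41072151 0.19925438] 0.5507240986511253
timer 8038 ((519.3028564453125, 428.37310791015625), (70.49122619628906, 62.42555618286133), 14.051383018493652) 0.07279058160321515
plate 1133 ((508.8238830566406, 412.9885559082031), (106.77488708496094, 104.66874694824219), 9.373754501342773)
top slim 75 ((608.2847900390625, 193.9798583984375), 15.984676361083984) 0.11182118165909039
top tall 105 ((418.4417419433594, -74.1026611328125), 18.44071388244629) 0.12973831690260984
top short 96 ((412.6060791015625, -365.19482421875), 18.4710693359375) 0.1069965765065195
scene slim 109 ((612.1229248046875, 195.91319274902344), 17.680219650268555) 0.10944936075935119
scene tall 110 ((419.7899475097656, -73.38159942626953), 21.695968627929688) 0.13038222737823935
scene short 74 ((412.6316223144531, -364.0207824707031), 20.373619079589844) 0.10760823905530903
tool shift [ 0.1048  0.2635 -0.0007] turn rad -1.3287 yaw now -76.13 rows 11.0
```

Timer is placed within 1–2 mm. Next is the slim bottle: turn, then go above it.

>>> {"api": "send_rows", "payload": {"plan": [[0, 0, 0, 0, -0.121], [0, 0, 0, 0, -0.121], [0, 0, 0, 0, -0.121], [0, 0, 0, 0, -0.121], [0, 0, 0, 0, -0.121], [0, 0, 0, 0, -0.121], [0, 0, 0, 0, -0.121], [0, 0, 0, 0, -0.121], [0, 0, 0, 0, -0.121], [0, 0, 0, 0, -0.121], [0, 0, 0, 0, -0.118], [0, 0, 0, 0, 0], [100, -0.03, 0.024, 0, 0], [100, -0.03, 0.024, 0, 0], [100, -0.03, 0.024, 0, 0], [100, -0.03, 0.024, 0, 0], [100, -0.03, 0.024, 0, 0], [100, -0.03, 0.024, 0, 0], [100, -0.03, 0.024, 0, 0], [100, 0, 0, 0, 0]]}}

```text
time_s: 11.83
position: [0.6152, 0.1935, 0.1988]
tcp_rot: [[0.011, 1.0, 0.007], [1.0, -0.011, -0.002], [-0.002, 0.007, -1.0]]
force: [1.0, 1.4, 0.1]
opening: 0.619
grasp_force: 0.0
```

>>> {"api": "send_rows", "payload": {"plan": [[100, 0, 0, 0, 0], [100, 0, 0, 0, 0], [100, 0, 0, 0, 0], [100, 0, 0, 0, 0]]}}

```text
time_s: 12.17
position: [0.6075, 0.2012, 0.1985]
tcp_rot: [[-0.001, 1.0, -0.001], [1.0, 0.001, 0.0], [0.0, -0.001, -1.0]]
force: [0.8, 0.6, 0.3]
opening: 0.607
grasp_force: 0.0
```

Run:
```python
from h import *
s=read_state();print(s['position'],abs(s['qvel']).max(),s['opening'])
c=calibration('wrist');p,d=capture('wrist');W=cloud(c,d);cv2.imwrite('pics/w4.png',p)
m=((W[...,2]>.085)&(W[...,2]<.118)&(np.hypot(W[...,0]-.61,W[...,1]-.195)<.03)).astype(np.uint8)
w=W[m>0]
if len(w): print(len(w),cv2.minEnclosingCircle((w[:,:2]*1000).astype(np.float32)),w[:,2].max())
ct=calibration('top');Wt=cloud(ct,np.load('top0.npy'))
print('centrifuge max z near',Wt[(abs(Wt[...,0]-.6)<.12)&(abs(Wt[...,1]-.05)<.07)][:,2].max(),'left edge',Wt[(abs(Wt[...,0]-.6)<.1)&(Wt[...,2]>.15)&(Wt[...,1]<.3)][:,1].max())
go(.6105,.195,.086,0)
```

```text
[0.60745302 0.20116508 0.19848348] 0.24241647329091934 0.6074192147283064
1705 ((612.60546875, 194.96139526367188), 15.930103302001953) 0.10900950185957137
centrifuge max z near 0.2635355405127955 left edge 0.10736685617176622
tool shift [-0.0062  0.0031  0.1125] turn rad 0.001 yaw now 0.06 rows 3.0
```

View pics/w4.png

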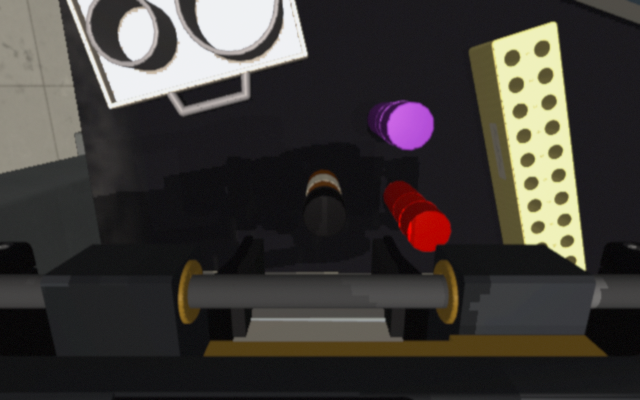

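The wrist view shows the slim bottle's black cap at (323,205), centred between the fingers, with the red decoy to its right at (415,215) clear of them.

>>> {"api": "send_rows", "payload": {"plan": [[100, -0.006, 0.005, 0.02, 0], [100, 0, 0, 0.03, 0], [100, 0, 0, 0.03, 0], [100, 0, 0, 0.02, 0], [100, 0, 0, 0.0125, 0], [100, 0, 0, 0, 0], [100, 0, 0, 0, 0], [100, 0, 0, 0, 0], [255, 0, 0, 0, 0], [255, 0, 0, 0, 0], [255, 0, 0, 0, 0], [255, 0, 0, 0, 0], [255, 0, 0, 0, 0], [255, 0, 0, 0, 0], [255, 0, 0, 0, 0]]}}

```text
time_s: 13.47
position: [0.6135, 0.1939, 0.0867]
tcp_rot: [[0.0, 1.0, 0.001], [1.0, -0.0, 0.0], [0.0, 0.001, -1.0]]
force: [-1.3, -0.5, 4.2]
opening: 0.357
grasp_force: 30.0
```

>>> {"api": "send_rows", "payload": {"plan": [[255, 0, 0, -0.02, 0], [255, 0, 0, -0.04, 0], [255, 0, 0, -0.04, 0], [255, 0, 0, 0, 0.108], [255, 0, 0, 0, 0.108], [255, 0, 0, 0, 0.108], [255, 0, 0, 0, 0.108], [255, 0, 0, 0, 0.108], [255, 0.0059, -0.0338, 0, 0], [255, 0.0059, -0.0338, 0, 0], [255, 0.0059, -0.0338, 0, 0], [255, 0.0059, -0.0338, 0, 0], [255, 0.0059, -0.0338, 0, 0], [255, 0.0059, -0.0338, 0, 0], [255, 0, 0, 0, 0], [255, 0, 0, 0, 0], [255, 0, 0, 0, 0], [255, 0, 0, 0, 0], [255, 0, 0, 0, 0], [255, 0, 0, 0, 0]]}}

```text
time_s: 15.13
position: [0.4587, 0.3278, 0.1859]
tcp_rot: [[0.516, 0.857, 0.0], [0.857, -0.516, 0.0], [0.0, 0.0, -1.0]]
force: [-0.2, -0.5, -0.9]
opening: 0.354
grasp_force: 30.0
```

Run:
```python
from h import *
p=holders();cv2.imwrite('pics/w5.png',p)
go(.4576,.3287,.094,-31)
```

```text
holder 0.046 [457.6 328.6] [array([459.3, 332.7]), array([47.7, 54.8]), np.float64(62.7)]
holder 0.046 [538.2 348.1] [array([538.4, 347.9]), array([79.2, 79.5]), np.float64(81.5)]
holder 0.046 [437.  409.4] [array([437.1, 409.4]), array([72.6, 72. ]), np.float64(13.9)]
holder 0.052 [518.3 429.3] [array([518.3, 429.4]), array([77.9, 70. ]), np.float64(13.9)]
tool shift [ 0.0002 -0.0012  0.0919] turn rad -0.001 yaw now -31.06 rows 3.0
```

View pics/w5.png

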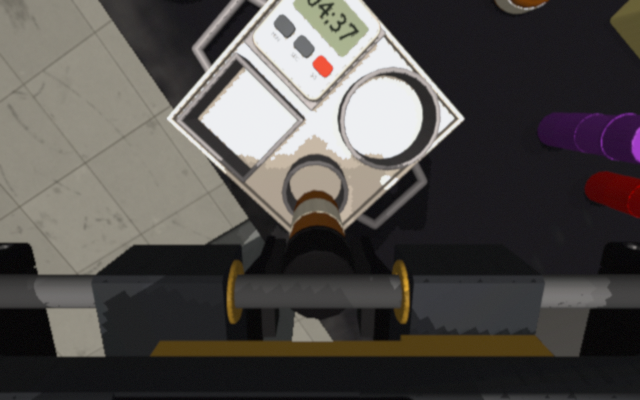

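The wrist view shows the slim bottle hanging upright over the narrow ring at (316,190), with the timer in place. Descend.

>>> {"api": "send_rows", "payload": {"plan": [[255, 0, -0.0011, 0.02, 0], [255, 0, 0, 0.02, 0], [255, 0, 0, 0.02, 0], [255, 0, 0, 0.015, 0], [255, 0, 0, 0.01, 0], [255, 0, 0, 0.0065, 0], [255, 0, 0, 0, 0], [255, 0, 0, 0, 0], [255, 0, 0, 0, 0], [255, 0, 0, 0, 0]]}}

```text
time_s: 16.02
position: [0.4572, 0.3294, 0.0954]
tcp_rot: [[0.514, 0.858, 0.002], [0.858, -0.514, 0.001], [0.001, 0.001, -1.0]]
force: [-0.1, -0.3, -0.2]
opening: 0.364
grasp_force: 30.0
```

>>> {"api": "send_rows", "payload": {"plan": [[255, 0, 0, 0.0025, 0], [255, 0, 0, 0, 0], [255, 0, 0, 0, 0], [255, 0, 0, 0, 0], [110, 0, 0, 0, 0], [110, 0, 0, 0, 0], [110, 0, 0, 0, 0], [110, 0, 0, 0, 0], [110, 0, 0, -0.01, 0], [110, 0, 0, -0.02, 0], [110, 0, 0, -0.03, 0], [110, 0, 0, -0.03, 0], [110, 0, 0, -0.03, 0], [110, 0, 0, 0, 0], [110, 0, 0, 0, 0], [110, 0, 0, 0, 0]]}}

```text
time_s: 17.35
position: [0.456, 0.3289, 0.212]
tcp_rot: [[0.514, 0.858, -0.001], [0.858, -0.514, -0.0], [-0.001, -0.0, -1.0]]
force: [-0.0, -0.4, -1.0]
opening: 0.571
grasp_force: 0.0
```

Run:
```python
from h import *
for n in('wrist','top'):
    c=calibration(n);p,d=capture(n);W=cloud(c,d)
    w=W[(np.hypot(W[...,0]-.4576,W[...,1]-.3287)<.045)&(W[...,2]>.095)&(W[...,2]<.13)]
    print(n,len(w),cv2.minEnclosingCircle((w[:,:2]*1000).astype(np.float32)) if len(w) else 0,w[:,2].max() if len(w) else 0)
go(.418,-.03,.22,90)
```

```text
wrist 1576 ((458.0531921386719, 330.98333740234375), 15.924919128417969) 0.1145977024730375
top 31 ((452.75335693359375, 330.41448974609375), 15.055706977844238) 0.11660192783227541
tool shift [-0.3268  0.1524 -0.0086] turn rad 1.0303 yaw now -30.97 rows 10.0
```

>>> {"api": "send_rows", "payload": {"plan": [[0, 0, 0, 0, -0.1174], [0, 0, 0, 0, -0.1174], [0, 0, 0, 0, -0.1174], [0, 0, 0, 0, -0.1174], [0, 0, 0, 0, -0.1174], [0, 0, 0, 0, -0.1174], [0, 0, 0, 0, -0.1174], [0, 0, 0, 0, -0.1174], [0, 0, 0, 0, -0.1174], [0, 0, 0, 0, -0.1174], [0, 0, 0, 0, -0.1174], [0, 0, 0, 0, -0.1174], [0, 0, 0, 0, -0.1174], [0, 0, 0, 0, -0.1174], [0, 0, 0, 0, -0.1174], [0, 0, 0, 0, -0.1174], [0, 0, 0, 0, -0.1174], [0, 0, 0, 0, -0.1174], [0, 0.036, 0, 0, 0], [0, 0, 0, 0, 0]]}}

```text
time_s: 19.12
position: [0.4132, 0.3273, 0.2094]
tcp_rot: [[-1.0, -0.003, -0.013], [-0.003, 1.0, -0.005], [0.013, -0.005, -1.0]]
force: [0.4, -0.5, 0.1]
opening: 1.002
grasp_force: 0.0
```

>>> {"api": "send_rows", "payload": {"plan": [[0, 0, -0.04, 0, 0], [0, 0, -0.04, 0, 0], [0, 0, -0.04, 0, 0], [0, 0, -0.04, 0, 0], [0, 0, -0.04, 0, 0], [0, 0, -0.04, 0, 0], [0, 0, -0.04, 0, 0], [0, 0, -0.04, 0, 0], [0, 0, -0.04, 0, 0], [0, 0, -0.04, 0, 0], [0, 0, 0, 0, 0], [0, 0, 0, 0, 0], [0, 0, 0, 0, 0], [0, 0, 0, 0, 0], [0, 0, 0, 0, 0], [0, 0, 0, 0, 0]]}}

```text
time_s: 20.45
position: [0.4212, -0.0694, 0.2119]
tcp_rot: [[-1.0, -0.005, -0.001], [-0.005, 1.0, 0.0], [0.001, 0.0, -1.0]]
force: [0.3, 0.1, -0.6]
opening: 0.999
grasp_force: 0.0
```

Run:
```python
from h import *
c=calibration('wrist');p,d=capture('wrist');W=cloud(c,d);cv2.imwrite('pics/w6.png',p)
w=W[(np.hypot(W[...,0]-.42,W[...,1]+.0735)<.04)&(W[...,2]>.112)&(W[...,2]<.14)]
print(len(w),cv2.minEnclosingCircle((w[:,:2]*1000).astype(np.float32)) if len(w) else 0)
go(.42,-.0735,.075,90)
```

```text
2473 ((432.0327453613281, -74.0860366821289), 29.197195053100586)
tool shift [ 0.0013 -0.004   0.137 ] turn rad 0.0046 yaw now 90.26 rows 4.0
```

View pics/w6.png

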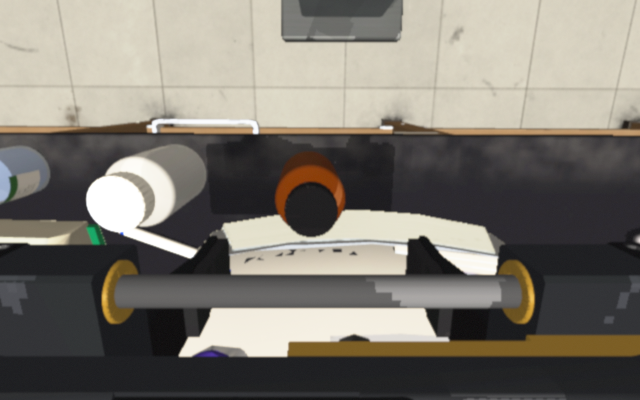

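The tall bottle's cap is at (311,208), centred between the fingers, and the white bottle at (122,195) is clear of them. I'll take the cap centre by ray onto z=0.125.

Run:
```python
from h import *
c=calibration('wrist');p=cv2.imread('pics/w6.png')
m=(p.max(-1)<60).astype(np.uint8);m[:,:260]=0;m[:,360:]=0;m[:150]=0;m[245:]=0
m=cv2.morphologyEx(m,cv2.MORPH_OPEN,np.ones((9,9)))
k=[k for k in cv2.findContours(m,0,2)[0] if cv2.pointPolygonTest(k,(311,210),False)>0][0]
q=(np.array([ray(c,u,v,.125)[:2] for u,v in k[:,0,:]])*1000).astype(np.float32);print(cv2.minEnclosingCircle(q))
d=capture('wrist')[1];W=cloud(c,d);w=W[(abs(W[...,1]+.0735)<.1)&(W[...,2]>.14)&(W[...,0]>.44)&(W[...,0]<.6)]
print('front x by z',[(round(z,2),np.percentile(w[abs(w[:,2]-z)<.01][:,0],2).round(3)) for z in np.arange(.15,.3,.03) if (abs(w[:,2]-z)<.01).sum()>5])
```

```text
((420.3795166015625, -75.38951110839844), 19.204238891601562)
front x by z [(np.float64(0.15), np.float64(0.467)), (np.float64(0.18), np.float64(0.475)), (np.float64(0.21), np.float64(0.478))]
```

>>> {"api": "send_rows", "payload": {"plan": [[0, 0.002, -0.0055, 0, 0.0045], [0, 0, 0, 0.035, 0], [0, 0, 0, 0.035, 0], [0, 0, 0, 0.03, 0], [0, 0, 0, 0.02, 0], [0, 0, 0, 0.0165, 0], [0, 0, 0, 0, 0], [0, 0, 0, 0, 0], [0, 0, 0, 0, 0], [255, 0, 0, 0, 0], [255, 0, 0, 0, 0], [255, 0, 0, 0, 0], [255, 0, 0, 0, 0], [255, 0, 0, 0, 0], [255, 0, 0, 0, 0], [255, 0, 0, 0, 0], [255, 0, 0, 0, 0]]}}

```text
time_s: 21.97
position: [0.4196, -0.0765, 0.0758]
tcp_rot: [[-1.0, 0.002, 0.001], [0.002, 1.0, -0.0], [-0.001, -0.0, -1.0]]
force: [-0.8, 0.1, 4.8]
opening: 0.626
grasp_force: 29.8
```

>>> {"api": "send_rows", "payload": {"plan": [[255, 0, 0, -0.02, 0], [255, 0, 0, -0.04, 0], [255, 0, 0, -0.04, 0], [255, 0, 0, -0.04, 0], [255, 0, 0.02, 0, 0], [255, 0, 0.04, 0, 0], [255, 0, 0.04, 0, 0], [255, 0, 0.04, 0, 0], [255, 0, 0.04, 0, 0], [255, 0, 0.04, 0, 0], [255, 0, 0.04, 0, 0], [255, 0, 0.04, 0, 0], [255, 0, 0.04, 0, 0], [255, 0, 0.02, 0, 0], [255, 0, 0, 0, 0.108], [255, 0, 0, 0, 0.108], [255, 0, 0, 0, 0.108], [255, 0, 0, 0, 0.108], [255, 0, 0, 0, 0.108], [255, 0, 0, 0, 0]]}}

```text
time_s: 23.63
position: [0.4197, 0.2834, 0.2149]
tcp_rot: [[-0.856, 0.518, -0.002], [0.518, 0.856, -0.001], [0.001, -0.001, -1.0]]
force: [0.0, -0.3, -1.4]
opening: 0.628
grasp_force: 29.7
```

>>> {"api": "send_rows", "payload": {"plan": [[255, -0.017, 0.029, 0, 0], [255, -0.017, 0.029, 0, 0], [255, -0.017, 0.029, 0, 0], [255, -0.017, 0.029, 0, 0], [255, 0, 0, 0, 0], [255, 0, 0, 0, 0], [255, 0, 0, 0, 0], [255, 0, 0, 0, 0], [255, 0, 0, 0, 0], [255, 0, 0, 0, 0], [255, 0, 0, 0, 0]]}}

```text
time_s: 24.55
position: [0.5379, 0.3476, 0.2159]
tcp_rot: [[-0.857, 0.516, -0.0], [0.516, 0.857, -0.0], [0.0, -0.0, -1.0]]
force: [-0.2, 0.4, -1.3]
opening: 0.628
grasp_force: 29.7
```

Run:
```python
from h import *
p=holders();cv2.imwrite('pics/w7.png',p)
go(.5383,.348,.082,59)
```

```text
holder 0.046 [537.5 348.1] [array([529.1, 354.6]), array([79.3, 58.7]), np.float64(52.5)]
holder 0.046 [456.7 328.2] [array([457.9, 331.1]), array([50. , 55.4]), np.float64(69.5)]
holder 0.052 [517.8 429.3] [array([517.7, 429.1]), array([77.7, 70. ]), np.float64(13.9)]
holder 0.046 [437.2 408.6] [array([436.3, 409. ]), array([72., 72.]), np.float64(13.9)]
tool shift [0.     0.0004 0.1339] turn rad -0.0012 yaw now 58.93 rows 4.0
```

View pics/w7.png

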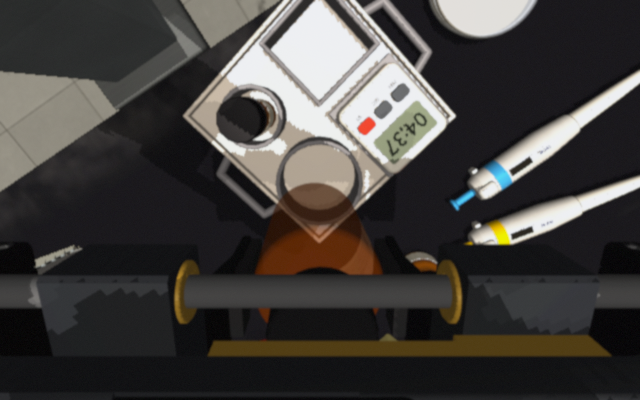

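The tall bottle hangs above the wide ring at (320,185), and the slim bottle stands in its ring at (245,115). Descend.

>>> {"api": "send_rows", "payload": {"plan": [[255, 0, 0.0004, 0.03, 0], [255, 0, 0, 0.03, 0], [255, 0, 0, 0.03, 0], [255, 0, 0, 0.02, 0], [255, 0, 0, 0.01, 0], [255, 0, 0, 0.01, 0], [255, 0, 0, 0, 0], [255, 0, 0, 0, 0], [255, 0, 0, 0, 0], [255, 0, 0, 0, 0]]}}

```text
time_s: 25.43
position: [0.5398, 0.3486, 0.0872]
tcp_rot: [[-0.856, 0.516, 0.003], [0.516, 0.856, 0.001], [-0.002, 0.003, -1.0]]
force: [-0.5, -0.3, -1.8]
opening: 0.627
grasp_force: 29.7
```

>>> {"api": "send_rows", "payload": {"plan": [[255, 0, 0, 0.003, 0], [255, 0, 0, 0.0022, 0], [255, 0, 0, 0, 0], [255, 0, 0, 0, 0], [255, 0, 0, 0, 0], [50, 0, 0, 0, 0], [50, 0, 0, 0, 0], [50, 0, 0, 0, 0], [50, 0, 0, 0, 0], [50, 0, 0, -0.01, 0], [50, 0, 0, -0.02, 0], [50, 0, 0, -0.03, 0], [50, 0, 0, -0.04, 0], [50, 0, 0, -0.04, 0], [50, 0.03, 0, -0.01, 0], [50, 0.03, 0, 0, 0], [50, 0, 0, 0, 0], [50, 0, 0, 0, 0], [50, 0, 0, 0, 0], [50, 0, 0, 0, 0]]}}

```text
time_s: 27.1
position: [0.488, 0.3787, 0.2302]
tcp_rot: [[-0.856, 0.517, 0.0], [0.517, 0.856, -0.0], [-0.0, -0.0, -1.0]]
force: [0.4, -0.4, -0.0]
opening: 0.804
grasp_force: 0.0
```

Run:
```python
from h import *
c=calibration('wrist');p,d=capture('wrist');W=cloud(c,d)
for x,y,z in((.4576,.3287,.1),(.538,.348,.12)):
    w=W[(np.hypot(W[...,0]-x,W[...,1]-y)<.04)&(W[...,2]>z)&(W[...,2]<z+.035)]
    print(len(w),cv2.minEnclosingCircle((w[:,:2]*1000).astype(np.float32)) if len(w) else 0,np.percentile(w[:,2],[50,99]) if len(w) else 0)
go(.45,.28,.24,90)
```

```text
1378 ((457.3995666503906, 330.632568359375), 15.986987113952637) [0.11236434 0.11405247]
639 ((537.8965454101562, 350.9712219238281), 17.795270919799805) [0.13043562 0.13261977]
tool shift [-0.0184 -0.1041 -0.01  ] turn rad -0.5434 yaw now 58.86 rows 5.0
```

>>> {"api": "send_rows", "payload": {"plan": [[50, 0, 0, 0, -0.1087], [50, 0, 0, 0, -0.1087], [50, 0, 0, 0, -0.1087], [50, 0, 0, 0, -0.1087], [50, 0, 0, 0, -0.1087], [50, 0.0365, 0, 0, 0], [50, 0.0365, 0, 0, 0], [50, 0, -0.03, 0, 0], [50, 0, -0.04, 0, 0], [50, 0, -0.04, 0, 0], [50, 0, -0.04, 0, 0], [50, 0, -0.04, 0, 0], [50, 0, -0.04, 0, 0], [50, 0, -0.04, 0, 0], [50, 0, -0.04, 0, 0], [50, 0, -0.04, 0, 0], [50, 0, -0.04, 0, 0], [50, 0, -0.04, 0, 0], [50, 0, -0.04, 0, 0], [50, 0, -0.04, 0, 0]]}}

```text
time_s: 28.82
position: [0.4146, -0.1339, 0.2303]
tcp_rot: [[-1.0, 0.001, 0.0], [0.001, 1.0, -0.0], [-0.0, -0.0, -1.0]]
force: [1.6, -0.6, 0.0]
opening: 0.807
grasp_force: 0.0
```

>>> {"api": "send_rows", "payload": {"plan": [[50, 0, -0.04, 0, 0], [50, 0, -0.04, 0, 0], [50, 0, -0.04, 0, 0], [50, 0, -0.04, 0, 0], [50, 0, -0.04, 0, 0], [50, 0, -0.033, 0, 0], [50, 0, 0, 0, 0], [50, 0, 0, 0, 0], [50, 0, 0, 0, 0], [50, 0, 0, 0, 0], [50, 0, 0, 0, 0], [50, 0, 0, 0, 0]]}}

```text
time_s: 29.82
position: [0.4152, -0.3627, 0.2305]
tcp_rot: [[-1.0, -0.002, -0.0], [-0.002, 1.0, 0.0], [0.0, 0.0, -1.0]]
force: [-0.1, -0.1, -0.4]
opening: 0.804
grasp_force: 0.0
```

Run:
```python
from h import *
c=calibration('wrist');p,d=capture('wrist');cv2.imwrite('pics/w8.png',p)
h=cv2.cvtColor(p,cv2.COLOR_BGR2HSV)
m=((abs(h[...,0].astype(int)-110)<15)&(h[...,1]>130)&(h[...,2]>50)).astype(np.uint8);m=cv2.morphologyEx(m,cv2.MORPH_OPEN,np.ones((5,5)))
for k in cv2.findContours(m,0,2)[0]:
    if cv2.contourArea(k)>300:
        q=(np.array([ray(c,u,v,.102)[:2] for u,v in k[:,0,:]])*1000).astype(np.float32);print(cv2.boundingRect(k),cv2.minEnclosingCircle(q))
W=cloud(c,d);w=W[(np.hypot(W[...,0]-.413,W[...,1]+.3645)<.03)&(W[...,2]>.098)&(W[...,2]<.115)]
print(len(w),cv2.minEnclosingCircle((w[:,:2]*1000).astype(np.float32)))
w=W[(abs(W[...,1]+.3645)<.1)&(W[...,2]>.13)&(W[...,0]>.43)&(W[...,0]<.6)]
print('front',[(round(z,2),np.percentile(w[abs(w[:,2]-z)<.01][:,0],2).round(3)) for z in np.arange(.13,.3,.03) if (abs(w[:,2]-z)<.01).sum()>5])
go(.4135,-.3645,.089,90)
```

```text
(293, 174, 42, 45) ((416.226806640625, -366.80194091796875), 18.789438247680664)
1471 ((416.37652587890625, -366.9814147949219), 18.050582885742188)
front []
tool shift [ 0.0017 -0.0017  0.1415] turn rad 0.0025 yaw now 90.14 rows 4.0
```

View pics/w8.png

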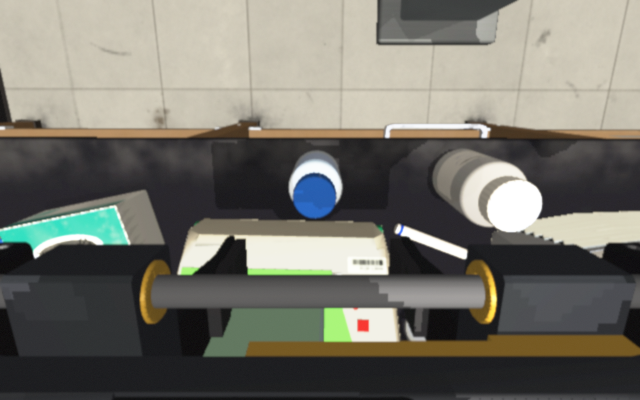

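The blue cap is at (314,196), ray position (0.4163, −0.3669), with the white bottle clear at (512,205). Go down to grip only the cap (tips at about 0.086).

>>> {"api": "send_rows", "payload": {"plan": [[50, -0.001, -0.0042, 0, 0.0025], [50, 0, 0, 0.035, 0], [50, 0, 0, 0.035, 0], [50, 0, 0, 0.03, 0], [50, 0, 0, 0.02, 0], [50, 0, 0, 0.0095, 0], [50, 0, 0, 0, 0], [50, 0, 0, 0, 0], [50, 0, 0, 0, 0], [50, 0, 0, 0, 0], [255, 0, 0, 0, 0], [255, 0, 0, 0, 0], [255, 0, 0, 0, 0], [255, 0, 0, 0, 0], [255, 0, 0, 0, 0], [255, 0, 0, 0, 0], [255, 0, 0, 0, 0], [255, 0, 0, 0, 0]]}}

```text
time_s: 31.37
position: [0.416, -0.368, 0.1008]
tcp_rot: [[-1.0, 0.002, -0.0], [0.002, 1.0, 0.0], [0.0, 0.0, -1.0]]
force: [0.6, 0.1, 0.3]
opening: 0.396
grasp_force: 29.6
```

>>> {"api": "send_rows", "payload": {"plan": [[255, 0, 0, -0.02, 0], [255, 0, 0, -0.04, 0], [255, 0, 0, -0.04, 0], [255, 0, 0, -0.04, 0], [255, 0, 0.02, 0, 0], [255, 0, 0.04, 0, 0], [255, 0, 0.04, 0, 0], [255, 0, 0.04, 0, 0], [255, 0, 0.04, 0, 0], [255, 0, 0.04, 0, 0], [255, 0, 0.04, 0, 0], [255, 0, 0.04, 0, 0], [255, 0, 0.04, 0, 0], [255, 0, 0.04, 0, 0], [255, 0, 0.04, 0, 0], [255, 0, 0.04, 0, 0], [255, 0, 0.04, 0, 0], [255, 0, 0.04, 0, 0], [255, 0, 0.04, 0, 0], [255, 0, 0.04, 0, 0]]}}

```text
time_s: 33.03
position: [0.4163, 0.2539, 0.2407]
tcp_rot: [[-1.0, 0.001, -0.0], [0.001, 1.0, -0.0], [0.0, -0.0, -1.0]]
force: [1.2, 0.5, -0.8]
opening: 0.389
grasp_force: 29.7
```

>>> {"api": "send_rows", "payload": {"plan": [[255, 0, 0.04, 0, 0], [255, 0, 0.04, 0, 0], [255, 0, 0.02, 0, 0], [255, 0, 0, 0, 0.108], [255, 0, 0, 0, 0.108], [255, 0, 0, 0, 0.108], [255, 0, 0, 0, 0.108], [255, 0, 0, 0, 0.108], [255, 0.0058, 0.0298, 0, 0], [255, 0.0058, 0.0298, 0, 0], [255, 0, 0, 0, 0], [255, 0, 0, 0, 0], [255, 0, 0, 0, 0], [255, 0, 0, 0, 0], [255, 0, 0, 0, 0], [255, 0, 0, 0, 0], [255, 0, 0, 0, 0]]}}

```text
time_s: 34.45
position: [0.4378, 0.4084, 0.241]
tcp_rot: [[-0.857, 0.516, -0.0], [0.516, 0.857, -0.0], [0.0, -0.0, -1.0]]
force: [0.7, 0.2, -0.9]
opening: 0.398
grasp_force: 29.7
```

Run:
```python
from h import *
p=holders();cv2.imwrite('pics/w9.png',p)
go(.4368,.409,.1075,59)
```

```text
holder 0.052 [512.5 450.1] [array([513.1, 448.2]), array([78.4, 31.2]), np.float64(14.5)]
holder 0.046 [435.3 409.7] [array([435.9, 409.1]), array([72.4, 72.4]), np.float64(13.9)]
tool shift [ 0.0012 -0.0002  0.1335] turn rad -0.0009 yaw now 58.95 rows 4.0
```

View pics/w9.png

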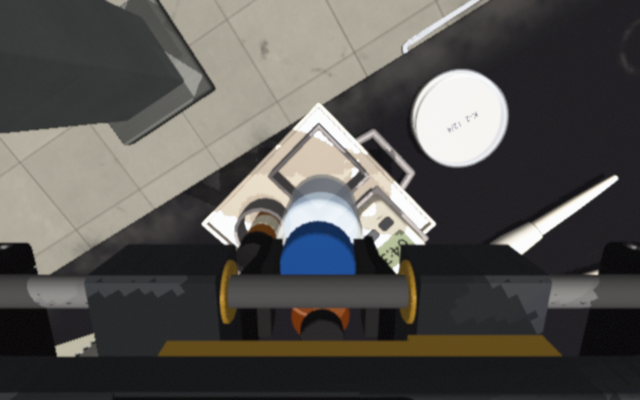

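The short bottle is upright over the square holder at (320,165). Descend.

>>> {"api": "send_rows", "payload": {"plan": [[255, 0.0012, 0, 0.03, 0], [255, 0, 0, 0.03, 0], [255, 0, 0, 0.03, 0], [255, 0, 0, 0.02, 0], [255, 0, 0, 0.012, 0], [255, 0, 0, 0.008, 0], [255, 0, 0, 0, 0], [255, 0, 0, 0, 0], [255, 0, 0, 0, 0], [255, 0, 0, 0, 0]]}}

```text
time_s: 35.33
position: [0.4378, 0.4102, 0.1124]
tcp_rot: [[-0.857, 0.515, 0.003], [0.515, 0.857, 0.002], [-0.001, 0.003, -1.0]]
force: [-0.4, -0.3, -1.7]
opening: 0.394
grasp_force: 29.7
```

>>> {"api": "send_rows", "payload": {"plan": [[255, 0, 0, 0.003, 0], [255, 0, 0, 0.0022, 0], [255, 0, 0, 0, 0], [255, 0, 0, 0, 0], [255, 0, 0, 0, 0], [110, 0, 0, 0, 0], [110, 0, 0, 0, 0], [110, 0, 0, 0, 0], [110, 0, 0, 0, 0], [110, 0, 0, -0.01, 0], [110, 0, 0, -0.02, 0], [110, 0, 0, -0.03, 0], [110, 0, 0, -0.04, 0], [110, 0, 0, -0.04, 0], [110, 0.03, 0, 0, 0], [110, 0.03, 0, 0, 0], [110, 0, 0, 0, 0], [110, 0, 0, 0, 0], [110, 0, 0, 0, 0], [110, 0, 0, 0, 0]]}}

```text
time_s: 37.0
position: [0.3862, 0.4401, 0.2456]
tcp_rot: [[-0.857, 0.516, 0.0], [0.516, 0.857, -0.0], [-0.0, -0.0, -1.0]]
force: [0.5, -0.4, -0.5]
opening: 0.569
grasp_force: 0.0
```

Run:
```python
from h import *
p,d=capture('wrist');c=calibration('wrist');W=cloud(c,d)
for n,x,y,z in(('slim',.4576,.3287,.1),('tall',.538,.348,.12),('short',.4365,.409,.098)):
    w=W[(np.hypot(W[...,0]-x,W[...,1]-y)<.035)&(W[...,2]>z)&(W[...,2]<z+.035)]
    print(n,len(w),cv2.minEnclosingCircle((w[:,:2]*1000).astype(np.float32)) if len(w) else 0,np.percentile(w[:,2],[50,99]) if len(w) else 0)
m=((W[...,2]>.066)&(W[...,2]<.085)&(abs(W[...,0]-.52)<.05)&(abs(W[...,1]-.44)<.05));print('timer',cv2.minAreaRect((W[m][:,:2]*1000).astype(np.float32)),m.sum())
c=calibration('top');p,d=capture('top');W=cloud(c,d);W0=cloud(c,np.load('top0.npy'))
for n,x,y,z in(('white',.4155,-.212,.105),('jar',.682,.3846,.05)):
    for V in(W0,W):
        w=V[(np.hypot(V[...,0]-x,V[...,1]-y)<.04)&(V[...,2]>z)&(V[...,2]<z+.03)];print(n,len(w),w.mean(0).round(4) if len(w) else 0)
cv2.imwrite('pics/top9.png',cv2.resize(p[100:260,150:460],None,fx=2.5,fy=2.5))
print(read_state()['position'],read_state()['force'])
```

```text
slim 441 ((460.8909912109375, 332.78826904296875), 14.774789810180664) [0.11224678 0.11360346]
tall 0 0 0
short 1256 ((438.5495910644531, 410.6832580566406), 17.980758666992188) [0.10890916 0.11070717]
timer ((514.315673828125, 412.59503173828125), (32.31003952026367, 83.66302490234375), 72.95940399169922) 677
white 131 [ 0.4155 -0.2115  0.1172]
white 130 [ 0.4154 -0.2114  0.1173]
jar 113 [0.682  0.3846 0.0582]
jar 114 [0.6818 0.3849 0.0576]
[0.38631886 0.43996947 0.24533224] [-0.13226585 -0.36446481 -0.21578897]
```

View pics/top9.png

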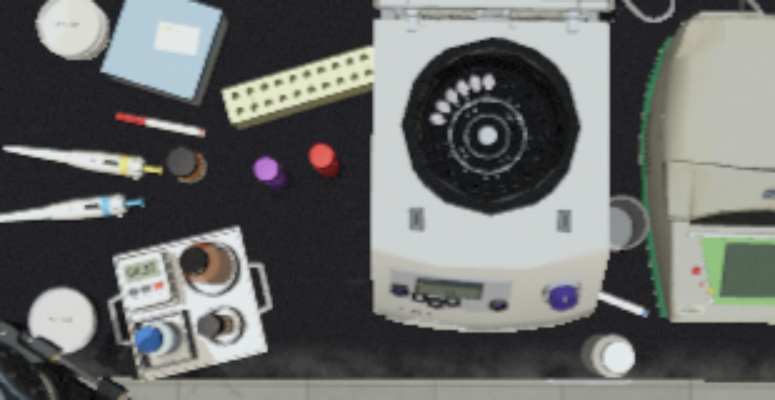

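The top view shows the timer on the plate (142,277) and the tall (205,262), slim (215,325) and blue-capped (152,340) bottles upright in their holders. The white bottle (610,355) and the jar (185,163) have not moved, so I'll hand in.

```bash
python3 -c "
from rig import hand_in;print(hand_in())"
```

```text
the job is handed in; nothing more can be done
None
```

I packed the caddy and handed it in at about 37 s: timer on the plate, all three bottles upright in their holders, white bottle and jar unmoved in the last camera check; no verdict came back.

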